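# Reset a tripped breaker behind the timber with the hooked rod

## Task

One breaker in the box behind the timber has tripped: its toggle stands midway. Take the hooked rod from its rest, reach over the timber and reset that breaker with it: push the toggle fully off and hold it against its stop for a good half second with a firm press of about 10 N, never forcing it, so that it latches again, then pull it fully on. Lay the rod back in its rest; keep the gripper and arm off the box and breakers, leave the other breakers on and everything else where it is.

Things in the scene. Friction and masses are not known exactly. Their poses are not given: they have to be found in the camera images.
- hook: Hooked rod, 0.13 kg, loose, lies in the rest with its hook hanging down. Black grip 24 mm wide, 34 high, x -65 to +55 mm; guard 36 wide, 46 high at x 57; stiff 8 mm rod on along +x, bent down (-z) at x 160, leg end at z -90. Mass centre near x +20. Origin: on the grip's centre line, the place to hold it, from above. z up. Over 4 N at its tip may turn it in the grip.
- hook_tip (a point): Rounded lower end (4 mm radius) of the hook's bent leg: its lowest point, at (160, 0, -90) mm in the hook's frame.
- rest: Fixed dark steel rest: base plate 110 x 75 mm and two upright forks 6 mm thick at x -35 and +35 mm, each with an open-topped slot along x, 30 mm wide, floor 105 mm above the deck, walls to 131 mm, then flaring to about 147 mm high. Origin: centre of its underside. x: the way the rod points as it rests.
- rest_seat (a point): Where the hook's origin lies when seated in the rest with its x along the rest's x: 122 mm above the rest's origin.
- timber: Fixed barrier between the robot and the breaker box: timber on edge, 38 mm thick (x), 420 mm long (y), 120 mm high. Origin: centre of its underside.
- box: Fixed breaker box behind the timber, flat on the deck, face up, 140 (x) x 180 (y) mm, cover 58 mm high, clear flap open on its far side. Six modules in a row along y rise through its window. Toggles swing along its x: on = leaning to -x (to timber and robot), off = to +x (away). Origin: centre of its underside.
- breaker1: The tripped breaker; its place in the row varies. 18 mm wide (y), face 45 mm long (x) and 62 mm above the origin, 66 mm above the deck. Origin: centre of its underside, toggle pivot straight above. The only toggle that starts midway; the others lean to on.
- toggle1 (a joint): Its toggle's angle within its mechanism: +0.6 fully on, -0.6 fully off (hard stops), starts within 0.1 of 0, stays where left. The mechanism sits up to 0.15 rad askew, so the true lean and stops differ by that. Blade 9.5 mm wide, 5 thick, 26 long from a pivot 60 mm above the deck. 2 to 5 N moves it. Re-latches only if held on the off stop at 8 to 12 N for 0.5 s; over 18 N breaks it.
- breaker2: Another breaker, alike, 18 mm wide, next to its neighbours at 18 mm spacing; it is on and stays on. Origin: centre of its underside.
- toggle2 (a joint): Angle of the toggle of breaker2, measured as toggle1: about +0.59 at the start (on).
- breaker3: Another breaker, alike, 18 mm wide, next to its neighbours at 18 mm spacing; it is on and stays on. Origin: centre of its underside.
- toggle3 (a joint): Angle of the toggle of breaker3, measured as toggle1: about +0.59 at the start (on).
- breaker4: Another breaker, alike, 18 mm wide, next to its neighbours at 18 mm spacing; it is on and stays on. Origin: centre of its underside.
- toggle4 (a joint): Angle of the toggle of breaker4, measured as toggle1: about +0.59 at the start (on).
- breaker5: Another breaker, alike, 18 mm wide, next to its neighbours at 18 mm spacing; it is on and stays on. Origin: centre of its underside.
- toggle5 (a joint): Angle of the toggle of breaker5, measured as toggle1: about +0.59 at the start (on).
- main_toggle (a joint): Angle of the main switch's toggle, measured as toggle1: about +0.59 at the start (on). The main switch is the double-width module (36 mm, toggle blade 22 mm wide) at the +y end of the row, centred at (0, 45) mm in the box's frame.
- netswitch: Network switch, 110 x 210 x 31 mm dark metal case on feet, on the deck beside the box. A bystander. Origin: centre of its underside.
- adapter: Plug-in power adapter, 75 x 45 x 30 mm, black. A bystander. Origin: centre of its underside.
- screwdriver: Screwdriver lying on the deck in front of the timber. A bystander. Origin: centre of its underside.
- spare: A spare breaker lying on its side on the deck in front of the timber, 84 x 70 x 18 mm. A bystander. Origin: centre of its underside.
- tester: Handheld cable tester, 150 x 70 x 30 mm, grey. A bystander. Origin: centre of its underside.
- clipbin: Small open grey bin, 110 x 80 x 45 mm. A bystander. Origin: centre of its underside.
- level: Aluminium spirit level, 22 x 200 x 45 mm, standing on edge. A bystander. Origin: centre of its underside.

How it is judged:
By the outcome, as a careful person would: the job done as asked, in the order asked, and still so for the second after the job is handed in, with the robot touching nothing.
It also fails if it takes over 70 s, if anything falls off the work surface, if the arm or the gripper's body presses on something with over 40 N, if the wrist force passes 120 N, or if a joint passes its speed limit or range.

## Robot

A 7-joint arm with a two-finger parallel gripper is mounted at the origin on the work surface. World frame = base frame: x ahead of the robot, y to its left, z up, the work surface at z = 0. Lengths are in m, angles in rad, forces in N, time in s.
With the tool pointing down it reaches from about 0.425 to 0.925 m from the base axis. Payload 6.8 kg.
Tool frame: the origin (TCP) lies midway between the tips of the shut fingers; the grasp point (between the pads) lies 19 mm behind it; z points along the fingers, y is the line along which they close (so a half turn about z gives the same grasp; the last joint's range is limited). The gripper opens to 85 mm and grips with 20 to 120 N. Pads are 22 mm wide; open, the fingers measure 114 mm over their backs; the gripper's body (76 mm by 85 mm) begins 54 mm behind the grasp point. The pads swing forward as they close: fully open they stand 13 mm farther back than shut.
Start: joints at [-1.449, 0.477, 0.022, 1.555, -0.011, 1.109, -0.083], TCP at [0.154, 0.657, 0.231] pointing down, gripper open.
Joint ranges: [-2.96, 2.96], [-0.34, 2.1], [-1.41, 1.46], [0.24, 2.44], [-1.37, 4.51], [0.17, 1.92], [-2.96, 2.96]. Speed limits (rad/s): [2.39, 2.39, 3.14, 3.14, 3.14, 3.14, 3.14].

## Interface

Orientations are given as a rotation vector (axis times angle).
In Python, from bench import r gives the robot as it stands.
- The arm moves only by the tool servo_tool, never from a script. Its arguments are lists of equal length, an entry for each row: "turn": the turn, a rotation vector about the world's x, y, z in units of 5 degrees (1.0 is 5 degrees), a list of three; "slide": the shift along the world's x, y, z in units of 30 mm (1.0 is 30 mm), a list of three; "hand": the opening, from 0 (shut) to 1 (fully open). In form: {"turn": [[rx, ry, rz], ...], "slide": [[dx, dy, dz], ...], "hand": [hand, ...]}. A call has 1 to 8 rows; each row is the pose to reach, as a shift and turn from the pose commanded when the call began; what a row does not reach only later rows make up. A row lasts 1/8 s, in which the tool goes at most 62.5 mm and 10.7 degrees, less where a joint would pass 70% of its speed; a pose out of reach is approached as far as the arm can. A call with a gripper value outside its range is refused whole. The fingers move at their own pace and stop on an object; "squeeze" is the grip in N (left out, the last holds). Time passes only in rows, so rows that repeat a pose let the fingers close. It gives the time, the measured TCP pose, the force, the opening and the grip force at its end, in the units of the state.
- r.get_obs(): the state, without advancing time (a new reading comes with each control period).
- r.grab_frame(name): name is "scene" or "top"; returns (picture, depth): 400x640x3 uint8, red, green, blue; 400x640 float32, m along the optical axis (not along the pixel's ray), 0 where there is no reading.
- r.get_calibration(name): a dict with "fovy" (degrees; the focal length in pixels is half the picture's height over the tangent of half this angle, whatever the lens; pixels are square), "cx", "cy" (the principal point, pixels), "k1" (the pictures are not rectified: a ray, as slopes to the right and down, at radius r is drawn at 1 + k1 r^2 times it, then the intrinsics apply), "R" (3x3) and "t" (3): a world point X has camera coordinates R X + t. Camera axes: x right, y down, z forward; pixel columns grow to the right and rows downward; lengths in m; the calibration is good to about 2 mm. A picture is of the moment at which its call begins. get_calibration takes no time and is no camera call.
- r.hand_in(): hands the job in; it is judged then, once.
The state is a dict: "clock": time; "joints": joint angles; "qvel": joint speeds; "tau": joint torques, N m; "tcp_pos": TCP position; "orientation": TCP orientation; "contact_force": force on the tool from outside, world axes, zero at the start; "moment": the same for the moment, N m; "grip_width": finger opening in m; "gripper_force": force on a finger pad.
Only numpy, scipy, OpenCV 4.12 (cv2) and the standard library are available. Lean on these libraries where they do the work, as an engineer would, in place of code of your own. Each camera call takes 0.05 s, during which the arm holds its last target. There are 200 camera calls.

## Working session

There is one attempt and no reset: what is moved stays moved. The work goes in short steps, Python scripts to look and compute and a tool call to move; the robot and the scene stay as the last step left them, time stands still between calls to the robot, and variables do not carry over. Pictures are saved under pics/ and viewed, at most 10 in all, crops included, and the job is handed in when it is done.

Besides the shell and the picture viewer there is one more tool, called after "Request:" as name(argument=value, ...), one argument or row to a line, values as JSON. servo_tool: Moves the arm, as the interface text tells. Its arguments: {"type":"object","properties":{"turn":{"type":"array"},"slide":{"type":"array"},"hand":{"type":"array"},"squeeze":{"type":"number"}},"required":["turn","slide","hand"]}

```bash
mkdir -p pics; cat > h.py <<'E'
import numpy as np, cv2
from bench import r
def grab(n):
    p,d=r.grab_frame(n); np.savez('/tmp/'+n,p=p,d=d); return p,d
def K(n):
    c=r.get_calibration(n); f=200/np.tan(np.radians(c['fovy'])/2)
    return c,np.array([[f,0,c['cx']],[0,f,c['cy']],[0,0,1]])
def cloud(n,d):
    c,k=K(n); v,u=np.mgrid[0:400,0:640].astype(float)
    X=(u-k[0,2])/k[0,0];Y=(v-k[1,2])/k[1,1]
    x,y=X.copy(),Y.copy()
    for _ in range(20):
        s=1+c['k1']*(x*x+y*y); x,y=X/s,Y/s
    P=np.stack([x*d,y*d,d],-1)
    return (P-np.array(c['t']))@np.array(c['R'])
def proj(n,W):
    c,k=K(n); P=np.atleast_2d(W)@np.array(c['R']).T+np.array(c['t']); s=P[:,:2]/P[:,2:]
    s=s*(1+c['k1']*(s**2).sum(1,keepdims=True)); return s*k[0,0]+k[:2,2]
def load(n):
    z=np.load('/tmp/'+n+'.npz'); return z['p'],z['d']
def save(p,f): cv2.imwrite('pics/'+f,np.ascontiguousarray(p[...,::-1]))
E
python3 - <<'E'
from h import *
for n in('scene','top'):
    p,d=grab(n); save(p,n+'0.png'); c,k=K(n); R=np.array(c['R']);print(n,k[0,0],c['k1'],-R.T@np.array(c['t']),R.round(3).tolist())
print(r.get_obs())
E
```

```text
scene 399.7275603063217 0.013347439990932087 [ 1.16937551 -0.66268404  0.71088493] [[0.706, 0.708, 0.024], [0.406, -0.377, -0.833], [-0.581, 0.597, -0.553]]
top 425.4471692418432 -0.06339801498742605 [0.31592668 0.00670733 1.29748506] [[-0.015, -1.0, 0.015], [-0.986, 0.013, -0.168], [0.168, -0.017, -0.986]]
{'clock': 0.1, 'joints': array([-1.44908176,  0.47773302,  0.02232087,  1.55635452, -0.0115211 ,
        1.10932775, -0.08310113]), 'qvel': array([-0.00111884, -0.00107864,  0.00157895, -0.00183269,  0.00014841,
        0.00109617,  0.00026259]), 'tau': array([ 4.73720938e-03, -5.97767723e+01,  1.61346082e+00, -2.81960499e+01,
        1.27386401e-02,  5.04227311e-03,  2.56118318e-05]), 'tcp_pos': array([0.15363092, 0.65672209, 0.23041126]), 'orientation': array([-3.60141508e-01, -3.12078055e+00,  2.65821715e-03]), 'contact_force': array([ 0.14510834, -0.32616215,  0.42551304]), 'moment': array([-0.03604659, -0.0048399 ,  0.00912937]), 'gripper_force': 0.0, 'grip_width': 0.08562166672743095}
```

View pics/scene0.png

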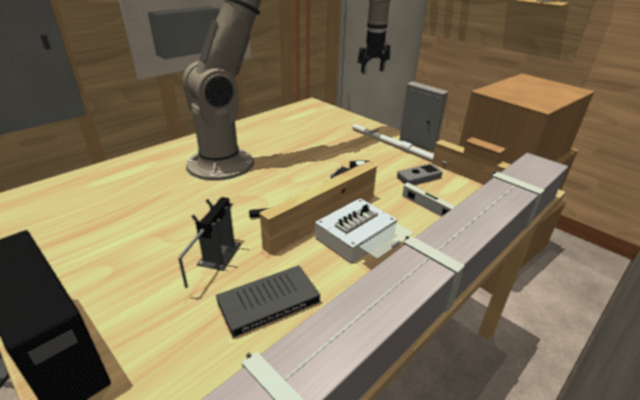

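View pics/top0.png

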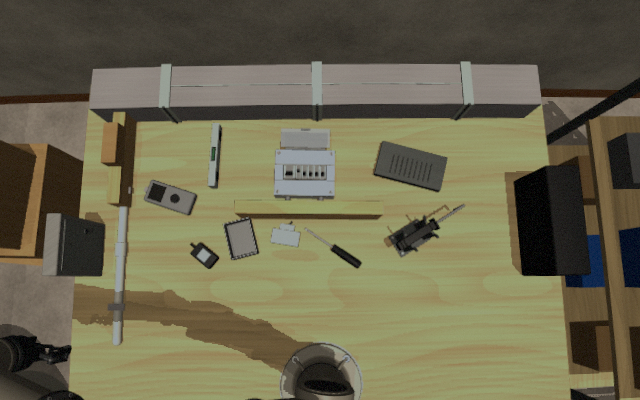

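The scene view shows the rest and hook at about (215,235), with the box at (355,228) behind the timber. In the top view the box is at (305,173), the timber at row 208 and the rest at (413,235), with the rod pointing right and up to (465,207).

```bash
python3 - <<'E'
from h import *
pt,dt=load('top');ps,ds=load('scene')
A=cv2.resize(pt[145:205,268:348],(400,300),interpolation=cv2.INTER_CUBIC)
B=cv2.resize(ps[195:255,315:395],(400,300),interpolation=cv2.INTER_CUBIC)
C=cv2.resize(pt[195:261,380:468],(400,300),interpolation=cv2.INTER_CUBIC)
D=cv2.resize(ps[190:274,170:282],(400,300),interpolation=cv2.INTER_CUBIC)
save(np.vstack([np.hstack([A,B]),np.hstack([C,D])]),'crop1.png')
W=cloud('top',dt); z=W[...,2]
def rect(m,nm):
    q=W[m]; (c,s,a)=cv2.minAreaRect((q[:,:2]*1000).astype(np.float32)); print(nm,len(q),np.round(c,1),np.round(s,1),round(a,2),'z',np.median(q[:,2]).round(4))
def reg(u0,u1,v0,v1,zl,zh):
    m=np.zeros(z.shape,bool); m[v0:v1,u0:u1]=1; return m&(z>zl)&(z<zh)
rect(reg(265,345,140,205,.05,.064),'box cover')
rect(reg(265,345,140,205,.064,.1),'box high')
rect(reg(225,395,195,222,.11,.13),'timber')
rect(reg(380,470,195,262,.128,.15),'rest/hook high')
rect(reg(380,470,195,262,.10,.15),'rest/hook')
m=reg(380,470,195,262,.01,.2)
print('deck z',np.median(z[300:330,200:280]))
E
```

```text
box cover 2747 [637.3  39.9] [179.3 174.2] 88.61 z 0.057
box high 437 [630.1  39.2] [122.1  85.8] 89.16 z 0.0666
timber 2038 [505.7  27.3] [420.   39.8] 88.74 z 0.1185
rest/hook high 497 [ 440.1 -299. ] [ 73.  186.6] 30.71 z 0.1381
rest/hook 732 [ 444.2 -289.4] [239.2 136. ] 87.1 z 0.1361
deck z -0.001067272615592982
```

View pics/crop1.png

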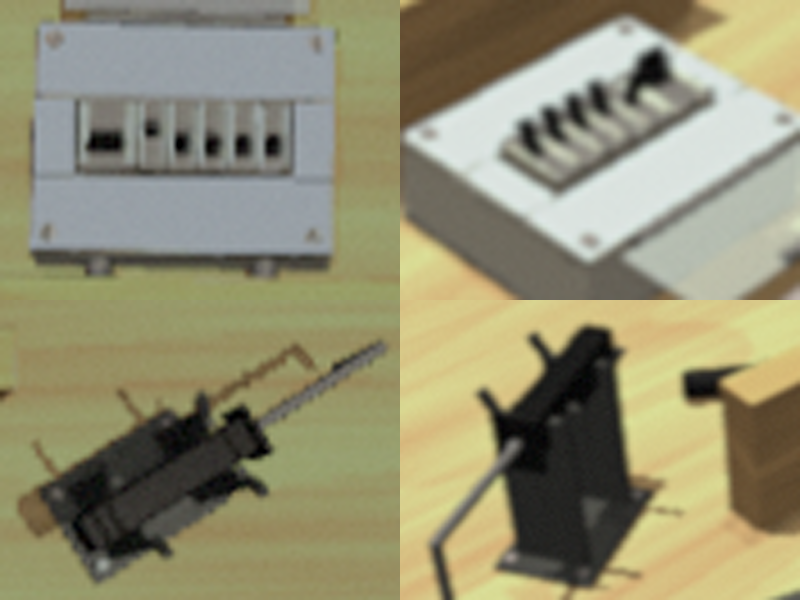

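The tripped toggle is the second from the left in the top crop, at (152,130), right beside the main switch. That puts it at box y = +18 mm. In the scene crop it is the one lying forward of its neighbours. Next I'll fit the poses and check them with an overlay.

```bash
cat >> h.py <<'E'
def hit(n,px,zz):
    c,k=K(n);R=np.array(c['R']);o=-R.T@np.array(c['t']);out=[]
    for p,z0 in zip(np.atleast_2d(px),np.broadcast_to(zz,len(np.atleast_2d(px)))):
        g=(np.array(p)-k[:2,2])/k[0,0]; s=g.copy()
        for _ in range(20): s=g/(1+c['k1']*(s@s))
        w=R.T@np.array([s[0],s[1],1]); out.append(o+w*(z0-o[2])/w[2])
    return np.array(out)
def T(o,yaw,P):
    c,s=np.cos(yaw),np.sin(yaw); return np.array(P)@np.array([[c,s,0],[-s,c,0],[0,0,1]])+np.array(o)
E
cat > fit.py <<'E'
from h import *
cr=lambda q,f,o:(np.array(q)+.5)/f-.5+np.array(o)
c=hit('top',cr([[38,22],[335,25],[32,250],[332,252]],5,(268,145)),.058)
print(c.round(4).tolist(),c.mean(0).round(4))
q=cr([[385,347],[90,530]],400/88,(380,195)); h=hit('top',q,[.126,.139]); print(h.round(4).tolist(),np.linalg.norm(h[0]-h[1]))
byaw=np.arctan2(*( (c[0]-c[1]+c[2]-c[3])[[1,0]]))-np.pi/2; bo=c.mean(0)*[1,1,0]
d=h[0]-h[1]; hyaw=np.arctan2(d[1],d[0]); ho=h[0]-.162*np.array([np.cos(hyaw),np.sin(hyaw),0]); ho[2]=.122
print('box',bo,np.degrees(byaw),'hook',ho,np.degrees(hyaw))
def lines(bo,byaw,ho,hyaw):
    L=[]
    x,y=.07,.09
    b=lambda P:L.append((T(bo,byaw,P),(255,0,0)))
    b([[x,y,.058],[x,-y,.058],[-x,-y,.058],[-x,y,.058],[x,y,.058]])
    b([[0,.009,.066],[0,.027,.066]]); b([[-.0225,.018,.066],[.0225,.018,.066]])
    g=lambda P:L.append((T(ho,hyaw,P),(0,255,0)))
    g([[-.065,.012,.017],[.055,.012,.017],[.055,-.012,.017],[-.065,-.012,.017],[-.065,.012,.017]])
    g([[.057,-.018,.023],[.057,.018,.023],[.057,.018,-.023],[.057,-.018,-.023],[.057,-.018,.023]])
    g([[.06,0,0],[.16,0,0],[.16,0,-.09]])
    return L
def over(L,f):
    out=[]
    for n,(u,v,w) in (('top',(268,145,80)),('scene',(315,195,80)),('top',(380,195,88)),('scene',(170,195,112))):
        p,_=load(n); s=400/w; im=cv2.resize(p[v:v+w*3//4,u:u+w],(400,300),interpolation=cv2.INTER_CUBIC)
        for P,col in L:
            z=((proj(n,P)-[u,v]+.5)*s-.5); cv2.polylines(im,[np.round(z*8).astype(np.int32)],False,col,1,cv2.LINE_AA,3)
        out.append(im)
    save(np.vstack([np.hstack(out[:2]),np.hstack(out[2:])]),f)
if __name__=='__main__': over(lines(bo,byaw,ho,hyaw),'ov1.png')
E
python3 fit.py
```

```text
[[0.6948, 0.1275, 0.058], [0.6908, -0.052, 0.058], [0.5545, 0.1304, 0.058], [0.5511, -0.0474, 0.058]] [0.6228 0.0396 0.058 ]
[[0.3208, -0.3999, 0.126], [0.2178, -0.2126, 0.139]] 0.21411509427112377
box [0.62278331 0.0395887  0.        ] -1.1879080096277426 hook [ 0.24274029 -0.2579666   0.122     ] -61.19334142329695
```

View pics/ov1.png

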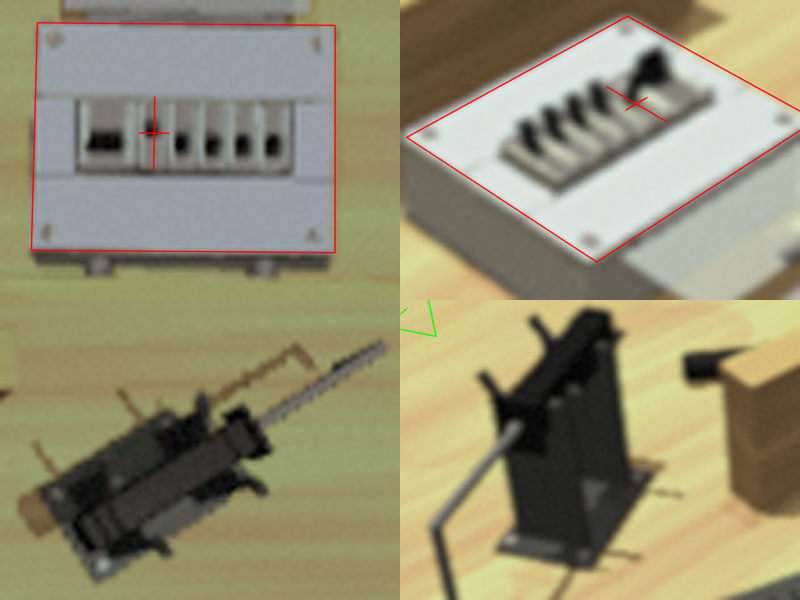

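The box outline lands on the cover's edges in both views. For the hook I forgot the mosaic's 300-row offset, so I'll fix that.

```bash
sed -i 's/\[\[385,347\],\[90,530\]\]/[[385,47],[90,230]]/; s/ov1.png/ov2.png/' fit.py; python3 fit.py
```

```text
[[0.6948, 0.1275, 0.058], [0.6908, -0.052, 0.058], [0.5545, 0.1304, 0.058], [0.5511, -0.0474, 0.058]] [0.6228 0.0396 0.058 ]
[[0.5051, -0.4125, 0.126], [0.394, -0.22, 0.139]] 0.22269308493247986
box [0.62278331 0.0395887  0.        ] -1.1879080096277426 hook [ 0.42410939 -0.27220865  0.122     ] -60.008593533468094
```

View pics/ov2.png

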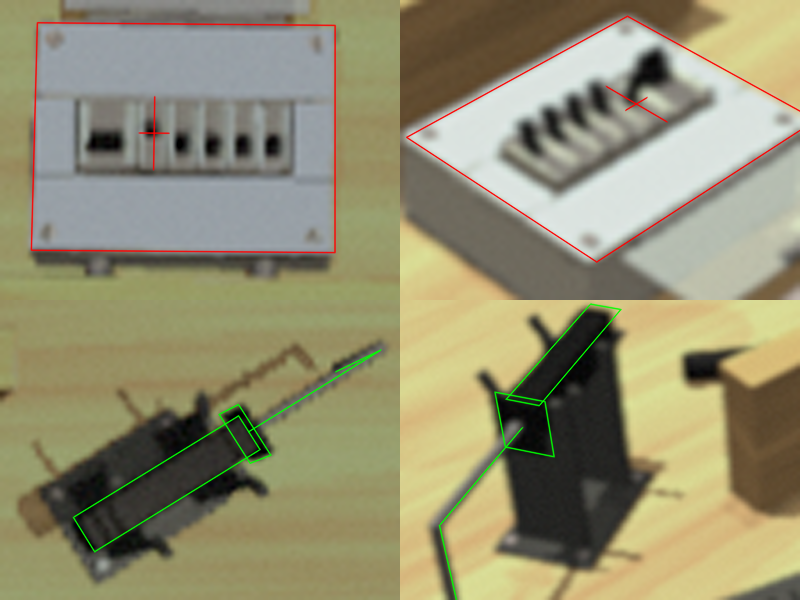

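With the row offset fixed, the model fits the hook to within about 2 mm. The hook is near (0.425, -0.273) with a yaw of about -60°, and the seat height matches. I'm moving towards the rest now.

Request:
servo_tool(
  turn=[
    [0, 0, -0.6],
    [0, 0, -1.2],
    [0, 0, -1.8],
    [0, 0, -2.4],
    [0, 0, -3.0],
    [0, 0, -3.6],
    [0, 0, -4.2],
    [0, 0, -4.8],
  ],
  slide=[
    [1.25, -1.5, 0.1],
    [2.5, -3, 0.2],
    [3.75, -4.5, 0.3],
    [5, -6, 0.4],
    [6.25, -7.5, 0.5],
    [7.5, -9, 0.6],
    [8.75, -10.5, 0.6],
    [10, -12, 0.6],
  ],
  hand=[1, 1, 1, 1, 1, 1, 1, 1],
)

```text
clock: 1.1
tcp_pos: [0.4545, 0.2956, 0.2492]
orientation: [-1.003, -2.977, -0.0]
contact_force: [0.2, 0.7, 1.1]
grip_width: 0.0854
gripper_force: 0.0
```

Request:
servo_tool(
  turn=[
    [0, 0, -0.6],
    [0, 0, -1.2],
    [0, 0, -1.8],
    [0, 0, -2.4],
    [0, 0, -3.0],
    [0, 0, -3.6],
    [0, 0, -4.2],
    [0, 0, -4.56],
  ],
  slide=[
    [0.3, -2, 0],
    [0.6, -4, 0],
    [0.8, -6, 0],
    [0.8, -8, 0],
    [0.6, -10, 0],
    [0.4, -12, 0],
    [0, -14, 0],
    [-0.4, -16, 0],
  ],
  hand=[1, 1, 1, 1, 1, 1, 1, 1],
)

```text
clock: 2.1
tcp_pos: [0.441, -0.1844, 0.2493]
orientation: [1.571, 2.72, 0.001]
contact_force: [0.3, 0.6, 1.6]
grip_width: 0.0855
gripper_force: 0.0
```

Request:
servo_tool(
  turn=[
    [0, 0, 0],
    [0, 0, 0],
    [0, 0, 0],
    [0, 0, 0],
    [0, 0, 0],
    [0, 0, 0],
    [0, 0, 0],
    [0, 0, 0],
  ],
  slide=[
    [-0.2, -1.6, 0],
    [-0.4, -3.2, 0],
    [-0.4, -3.2, -1],
    [-0.4, -3.2, -2],
    [-0.4, -3.2, -3],
    [-0.4, -3.2, -4],
    [-0.4, -3.2, -4.6],
    [-0.4, -3.2, -4.9],
  ],
  hand=[1, 1, 1, 1, 1, 1, 1, 1],
)

```text
clock: 3.1
tcp_pos: [0.4294, -0.2786, 0.1015]
orientation: [-1.57, -2.72, 0.0]
contact_force: [0.7, 0.3, -0.6]
grip_width: 0.0852
gripper_force: 0.0
```

Request:
servo_tool(
  turn=[
    [0, 0, 0],
    [0, 0, 0],
    [0, 0, 0],
    [0, 0, 0],
    [0, 0, 0],
    [0, 0, 0],
  ],
  slide=[
    [0, 0, 0],
    [0, 0, 0],
    [0, 0, 0],
    [0, 0, 0],
    [0, 0, 0],
    [0, 0, 0],
  ],
  hand=[0.6, 0.3, 0, 0, 0, 0],
  squeeze=120,
)

```text
clock: 3.85
tcp_pos: [0.429, -0.28, 0.1034]
orientation: [1.57, 2.72, -0.001]
contact_force: [-5.5, -1.5, 9.0]
grip_width: 0.023
gripper_force: 117.5
```

Request:
servo_tool(
  turn=[
    [0, 0, 0],
    [0, 0, 0],
    [0, 0, 0],
    [0, 0, 0],
    [0, 0, 0],
    [0, 0, 0],
    [0, 0, 0],
  ],
  slide=[
    [0, 0, 0.3],
    [0, 0, 0.8],
    [0, 0, 1.6],
    [0, 0, 2.6],
    [0, 0, 3.6],
    [0, 0, 4.6],
    [0, 0, 4.6],
  ],
  hand=[0, 0, 0, 0, 0, 0, 0],
)

```text
clock: 4.72
tcp_pos: [0.4318, -0.2792, 0.2433]
orientation: [1.566, 2.716, 0.004]
contact_force: [0.8, -0.3, -1.2]
grip_width: 0.0224
gripper_force: 117.7
```

Request:
servo_tool(
  turn=[
    [0, 0, 1.4],
    [0, 0, 2.9],
    [0, 0, 4.4],
    [0, 0, 5.9],
    [0, 0, 7.4],
    [0, 0, 8.9],
    [0, 0, 10.4],
    [0, 0, 11.76],
  ],
  slide=[
    [0.3, 1.2, 0],
    [0.6, 2.6, 0],
    [0.8, 4.1, 0],
    [1.0, 5.6, 0],
    [1.0, 7.1, 0],
    [0.9, 8.6, 0],
    [0.8, 10.1, 0],
    [0.7, 11.37, 0],
  ],
  hand=[0, 0, 0, 0, 0, 0, 0, 0],
)

```text
clock: 5.72
tcp_pos: [0.45, 0.0646, 0.2399]
orientation: [-0.024, -3.141, -0.001]
contact_force: [0.1, 0.7, -0.9]
grip_width: 0.0224
gripper_force: 117.6
```

```bash
python3 - <<'E'
from h import *
o=r.get_obs(); print(o['tcp_pos'],o['orientation'],o['contact_force'],o['moment'],o['joints'].round(2))
for n in('scene','top'): grab(n)
from scipy.spatial.transform import Rotation as Ro
o=r.get_obs(); print(o['tcp_pos'])
t=o['tcp_pos']; x=-Ro.from_rotvec(o['orientation']).as_matrix()[:,0]; print('rod dir',x)
tip=t+np.array([0,0,.019])+.152*x-[0,0,.09]; print('tip pred',tip, proj('top',tip),proj('scene',tip))
for n,nm in(('top','t'),('scene','s')):
    p,d=load(n); u,v=proj(n,tip)[0].astype(int); z=cv2.resize(p[v-50:v+50,u-66:u+66],(396,300),interpolation=cv2.INTER_CUBIC)
    a=z if n=='top' else np.hstack([a,z]); print(n,u-66,v-50)
save(a,'held.png')
E
```

```text
[0.44998728 0.06458599 0.23989396] [-2.37018353e-02 -3.14081992e+00 -9.77729108e-04] [ 0.14203633  0.67510262 -0.90568399] [ 0.00062779 -0.02147223  0.00226229] [-0.62  0.09  0.36  2.07 -0.04  0.99  1.32]
[0.44990493 0.06723938 0.23979677]
rod dir [ 9.99940067e-01 -1.09068143e-02 -9.50540061e-04]
tip pred [0.60189582 0.06558155 0.16865229] [[293.83607564 169.61856824]] [[360.64008378 179.4052827 ]]
top 227 119
scene 294 129
```

View pics/held.png

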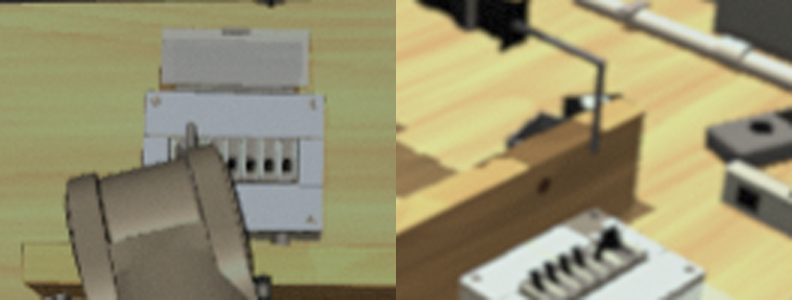

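The scene crop shows the tip at about (361.3,179.6) and the prediction was (360.6,179.4), so the hook is held as planned. The top view shows only the rod's end, at (291,161), because the arm hides the toggle.

```bash
python3 - <<'E'
from h import *
for i in range(3):
    grab('scene'); o=r.get_obs(); print(o['clock'],o['tcp_pos'],o['contact_force'])
print(proj('top',[[.603,.0656,.2626],[.606,.0656,.2626]]))
E
```

```text
5.875 [0.45012538 0.06464093 0.23980452] [ 0.25842782 -1.09067783 -1.95074335]
5.925 [0.45027725 0.06293    0.23984905] [-0.23492884 -0.78677339 -1.28664115]
5.975 [0.45043908 0.06195558 0.23994086] [-0.01594367 -1.35304553 -1.31622974]
[[291.84705593 160.0058546 ]
 [291.84462924 158.85067887]]
```

Request:
servo_tool(
  turn=[
    [0, 0, 0],
    [0, 0, 0],
    [0, 0, 0],
    [0, 0, 0],
    [0, 0, 0],
    [0, 0, 0],
    [0, 0, 0],
    [0, 0, 0],
  ],
  slide=[
    [0, -0.1, -0.4],
    [0, -0.1, -1],
    [0, -0.1, -1.6],
    [0, -0.1, -2.2],
    [0, -0.1, -2.7],
    [0, -0.1, -3.0],
    [0, -0.1, -3.08],
    [0, -0.1, -3.08],
  ],
  hand=[0, 0, 0, 0, 0, 0, 0, 0],
)

```text
clock: 6.98
tcp_pos: [0.451, 0.0593, 0.1481]
orientation: [0.032, 3.141, 0.0]
contact_force: [0.2, 0.0, -0.2]
grip_width: 0.0225
gripper_force: 117.7
```

```bash
python3 - <<'E'
from h import *
for i in range(2):
    p,d=grab('scene'); o=r.get_obs(); print(o['clock'],o['tcp_pos'],o['contact_force'],o['moment'])
t=o['tcp_pos']; tip=t+[.152,-.0018,-.0714]; print('tip',tip,proj('scene',tip))
a=cv2.resize(p[150:240,310:430],(800,600),interpolation=cv2.INTER_CUBIC); save(a,'down.png')
E
```

```text
7.025 [0.4511187 0.059443  0.1482869] [-0.18893037  0.23061095 -1.36629621] [0.01640961 0.01873883 0.00929118]
7.075 [0.45117255 0.05951105 0.14838488] [-0.22566281  0.49267041 -1.39944205] [-0.01688008 -0.04992497 -0.02725476]
tip [0.60317255 0.05771105 0.07698488] [[356.61156935 208.97294141]]
```

View pics/down.png

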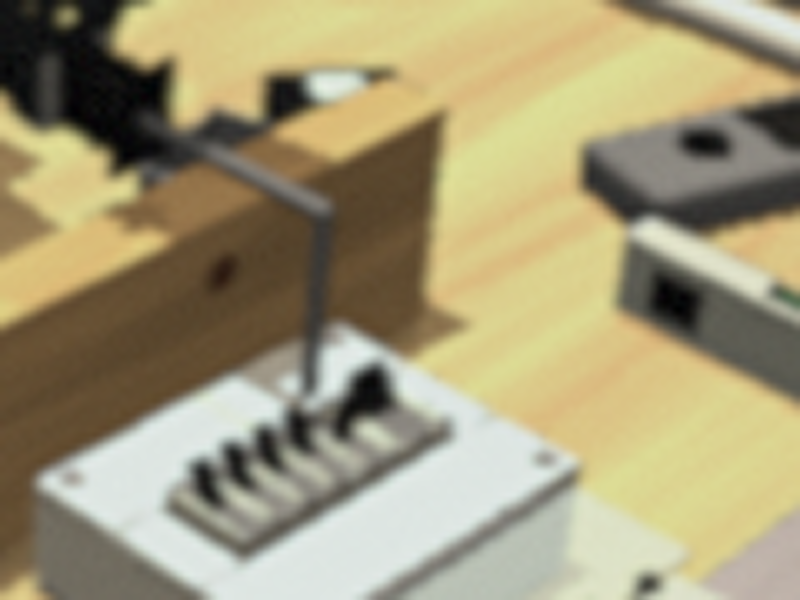

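The tip is at about (356.5,208.8), as predicted. It sits just in front of the midway toggle at (362,213), clear of its neighbours. I'm pushing slowly in +x.

Request:
servo_tool(
  turn=[
    [0, 0, 0],
    [0, 0, 0],
    [0, 0, 0],
    [0, 0, 0],
    [0, 0, 0],
    [0, 0, 0],
    [0, 0, 0],
    [0, 0, 0],
  ],
  slide=[
    [0.1, 0, 0],
    [0.2, 0, 0],
    [0.3, 0, 0],
    [0.36, 0, 0],
    [0.42, 0, 0],
    [0.48, 0, 0],
    [0.54, 0, 0],
    [0.6, 0, 0],
  ],
  hand=[0, 0, 0, 0, 0, 0, 0, 0],
)

```text
clock: 8.07
tcp_pos: [0.4682, 0.0593, 0.1477]
orientation: [-0.032, -3.14, 0.0]
contact_force: [-2.8, 0.4, 1.1]
grip_width: 0.0231
gripper_force: 117.8
```

Request:
servo_tool(
  turn=[
    [0, 0, 0],
    [0, 0, 0],
  ],
  slide=[
    [0.07, 0, 0],
    [0.07, 0, 0],
  ],
  hand=[0, 0],
)

```text
clock: 8.32
tcp_pos: [0.4707, 0.0592, 0.1477]
orientation: [-0.032, -3.141, 0.0]
contact_force: [-2.3, -1.0, -0.5]
grip_width: 0.0227
gripper_force: 117.8
```

Request:
servo_tool(
  turn=[
    [0, 0, 0],
    [0, 0, 0],
  ],
  slide=[
    [0.05, 0, 0],
    [0.1, 0, 0],
  ],
  hand=[0, 0],
)

```text
clock: 8.57
tcp_pos: [0.4734, 0.0592, 0.1476]
orientation: [-0.032, -3.14, 0.0]
contact_force: [-3.6, 0.9, -1.6]
grip_width: 0.0225
gripper_force: 117.7
```

Request:
servo_tool(
  turn=[
    [0, 0, 0],
    [0, 0, 0],
  ],
  slide=[
    [0.05, 0, 0],
    [0.05, 0, 0],
  ],
  hand=[0, 0],
)

```text
clock: 8.82
tcp_pos: [0.4757, 0.0595, 0.148]
orientation: [0.032, 3.141, 0.0]
contact_force: [-3.0, 0.4, -1.2]
grip_width: 0.0227
gripper_force: 117.8
```

Request:
servo_tool(
  turn=[
    [0, 0, 0],
    [0, 0, 0],
  ],
  slide=[
    [0.05, 0, 0],
    [0.05, 0, 0],
  ],
  hand=[0, 0],
)

```text
clock: 9.07
tcp_pos: [0.4774, 0.0594, 0.1481]
orientation: [0.032, 3.14, 0.0]
contact_force: [-1.5, 0.1, 0.2]
grip_width: 0.0225
gripper_force: 117.9
```

Request:
servo_tool(
  turn=[
    [0, 0, 0],
    [0, 0, 0],
  ],
  slide=[
    [0.05, 0, 0],
    [0.05, 0, 0],
  ],
  hand=[0, 0],
)

```text
clock: 9.32
tcp_pos: [0.4779, 0.0593, 0.1481]
orientation: [-0.032, -3.14, -0.0]
contact_force: [-6.3, 0.3, 4.5]
grip_width: 0.0227
gripper_force: 118.5
```

Request:
servo_tool(
  turn=[
    [0, 0, 0],
    [0, 0, 0],
  ],
  slide=[
    [0.05, 0, 0],
    [0.05, 0, 0],
  ],
  hand=[0, 0],
)

```text
clock: 9.57
tcp_pos: [0.4782, 0.0593, 0.148]
orientation: [-0.032, -3.138, -0.0]
contact_force: [-12.4, -0.2, 8.6]
grip_width: 0.0229
gripper_force: 119.1
```

```bash
python3 - <<'E'
from h import *
for i in range(3):
    p,d=grab('scene'); o=r.get_obs(); print(o['clock'],o['tcp_pos'],o['contact_force'],o['moment'])
t=o['tcp_pos']; tip=t+[.152,-.0018,-.0714]; print('tip',tip,proj('scene',tip))
a=cv2.resize(p[180:240,320:400],(800,600),interpolation=cv2.INTER_CUBIC); save(a,'push.png')
E
```

```text
9.625 [0.47814665 0.05929882 0.14800845] [-10.56857438  -0.19987764   8.90573121] [-0.1067773   1.7524604  -0.05168425]
9.675 [0.47815768 0.059292   0.14800534] [-11.04487548   0.44765682   7.99126958] [-0.02907246  1.78302419 -0.08232586]
9.725 [0.47816006 0.05928931 0.14802958] [-11.2642417   -0.60578069   8.44292843] [-0.07447646  1.82059188 -0.04456487]
tip [0.63016006 0.05748931 0.07662958] [[364.00381029 213.2496707 ]]
```

View pics/push.png

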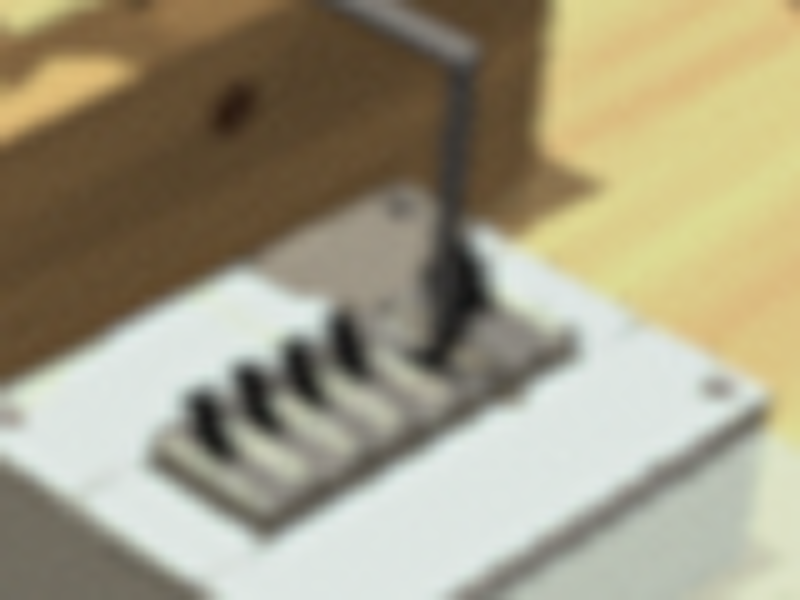

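The toggle is on its off stop at (364,213). The force is along the blade's normal, but at about 14 N it's too high, so I'm easing to 10 N.

Request:
servo_tool(
  turn=[
    [0, 0, 0],
    [0, 0, 0],
  ],
  slide=[
    [-0.03, 0, 0],
    [-0.03, 0, 0],
  ],
  hand=[0, 0],
)

```text
clock: 9.98
tcp_pos: [0.478, 0.0593, 0.1481]
orientation: [-0.032, -3.14, -0.0]
contact_force: [-7.7, -0.1, 6.4]
grip_width: 0.0229
gripper_force: 118.9
```

```bash
python3 - <<'E'
from h import *
for i in range(4):
    grab('scene'); o=r.get_obs(); print(o['clock'],o['tcp_pos'],o['contact_force'],np.linalg.norm(o['contact_force']+[0,0,1.]))
E
```

```text
10.025 [0.4780374  0.05930588 0.14814282] [-8.83838512 -1.20707372  5.62455502] 11.11120190278553
10.075 [0.47806751 0.0593092  0.14814284] [-8.55681604  0.61540391  5.87265753] 10.992326614152596
10.125 [0.47803826 0.05928996 0.14812873] [-8.03589061 -0.53258273  5.79609701] 10.537842132560977
10.175 [0.47802699 0.05928812 0.14809783] [-8.06431359 -1.01517334  6.13213098] 10.813464885381297
```

Request:
servo_tool(
  turn=[
    [0, 0, 0],
    [0, 0, 0],
    [0, 0, 0],
    [0, 0, 0],
    [0, 0, 0],
    [0, 0, 0],
    [0, 0, 0],
    [0, 0, 0],
  ],
  slide=[
    [-0.006, 0, 0],
    [-0.006, 0, 0],
    [-0.006, 0, 0],
    [-0.006, 0, 0],
    [-0.006, 0, 0],
    [-0.006, 0, 0],
    [-0.006, 0, 0],
    [-0.006, 0, 0],
  ],
  hand=[0, 0, 0, 0, 0, 0, 0, 0],
)

```text
clock: 11.18
tcp_pos: [0.478, 0.0593, 0.1482]
orientation: [-0.032, -3.14, -0.0]
contact_force: [-8.1, -0.4, 4.8]
grip_width: 0.0227
gripper_force: 118.9
```

```bash
python3 - <<'E'
from h import *
for i in range(4):
    grab('scene'); o=r.get_obs(); print(o['clock'],o['tcp_pos'],o['contact_force'],np.linalg.norm(o['contact_force']+[0,0,1.]))
E
```

```text
11.225 [0.478      0.05931072 0.14814823] [-7.59839766 -0.18311667  7.67945198] 11.536986839823719
11.275 [0.47800743 0.05931105 0.14814076] [-8.83023418  0.1447238   6.31362955] 11.466610564399039
11.325 [0.47800563 0.05930405 0.14813402] [-8.38420548 -0.32229448  5.27541996] 10.477579439432773
11.375 [0.47800958 0.05931108 0.14813283] [-7.65551709 -0.26262622  5.82500611] 10.25946503809814
```

The press is holding at about 10 to 11 N and has now done so for well over a second. I'll back off, go over the blade and come down on its far side.

Request:
servo_tool(
  turn=[
    [0, 0, 0],
    [0, 0, 0],
    [0, 0, 0],
    [0, 0, 0],
    [0, 0, 0],
    [0, 0, 0],
    [0, 0, 0],
    [0, 0, 0],
  ],
  slide=[
    [-0.15, 0, 0],
    [-0.3, 0, 0],
    [-0.3, 0, 0.6],
    [-0.3, 0, 1.2],
    [0.1, 0, 1.2],
    [0.5, 0, 1.2],
    [0.75, 0, 1.2],
    [0.75, 0, 1.2],
  ],
  hand=[0, 0, 0, 0, 0, 0, 0, 0],
)

```text
clock: 12.38
tcp_pos: [0.5017, 0.0592, 0.1832]
orientation: [-0.033, -3.141, 0.001]
contact_force: [0.6, -0.4, -1.3]
grip_width: 0.0227
gripper_force: 118.0
```

```bash
python3 - <<'E'
from h import *
for i in range(3):
    p,d=grab('scene')
o=r.get_obs(); print(o['clock'],o['tcp_pos'],o['contact_force'],o['moment'])
t=o['tcp_pos']; tip=t+[.152,-.0018,-.0714]; print('tip',tip,proj('scene',tip))
a=cv2.resize(p[180:240,320:400],(800,600),interpolation=cv2.INTER_CUBIC); save(a,'far.png')
E
```

```text
12.525 [0.5008372  0.05923017 0.18350929] [-0.59853044 -0.10148858 -2.14156262] [0.03334908 0.03708546 0.0203329 ]
tip [0.6528372  0.05743017 0.11210929] [[371.62671947 206.02448994]]
```

View pics/far.png

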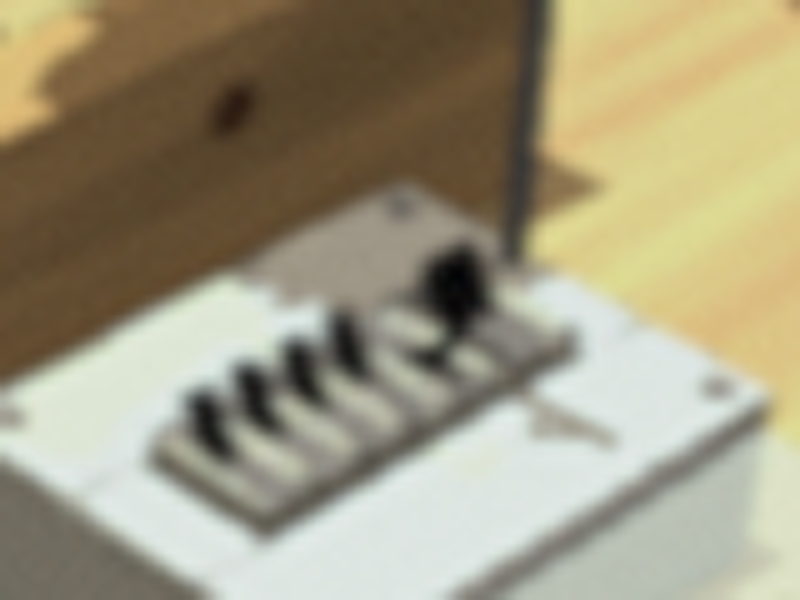

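The tripped toggle now leans fully off, at about (364,215). The tip is at (371,206), where I expected it. I'm lowering it behind the blade and pulling.

Request:
servo_tool(
  turn=[
    [0, 0, 0],
    [0, 0, 0],
    [0, 0, 0],
    [0, 0, 0],
    [0, 0, 0],
    [0, 0, 0],
  ],
  slide=[
    [0, 0, -0.4],
    [0, 0, -0.8],
    [0, 0, -1.15],
    [0, 0, -1.28],
    [0, 0, -1.28],
    [0, 0, -1.28],
  ],
  hand=[0, 0, 0, 0, 0, 0],
)

```text
clock: 13.28
tcp_pos: [0.5016, 0.0593, 0.1458]
orientation: [0.032, 3.141, 0.0]
contact_force: [-0.2, 0.2, -1.1]
grip_width: 0.0227
gripper_force: 118.0
```

Request:
servo_tool(
  turn=[
    [0, 0, 0],
    [0, 0, 0],
    [0, 0, 0],
    [0, 0, 0],
    [0, 0, 0],
    [0, 0, 0],
    [0, 0, 0],
    [0, 0, 0],
  ],
  slide=[
    [-0.06, 0, 0],
    [-0.12, 0, 0],
    [-0.18, 0, 0],
    [-0.24, 0, 0],
    [-0.3, 0, 0],
    [-0.36, 0, 0],
    [-0.42, 0, 0],
    [-0.48, 0, 0],
  ],
  hand=[0, 0, 0, 0, 0, 0, 0, 0],
)

```text
clock: 14.28
tcp_pos: [0.4879, 0.0595, 0.146]
orientation: [0.032, 3.139, 0.001]
contact_force: [3.5, 0.6, -1.2]
grip_width: 0.0226
gripper_force: 118.0
```

Request:
servo_tool(
  turn=[
    [0, 0, 0],
    [0, 0, 0],
    [0, 0, 0],
    [0, 0, 0],
    [0, 0, 0],
    [0, 0, 0],
  ],
  slide=[
    [-0.06, 0, 0],
    [-0.12, 0, 0],
    [-0.18, 0, 0],
    [-0.24, 0, 0],
    [-0.3, 0, 0],
    [-0.36, 0, 0],
  ],
  hand=[0, 0, 0, 0, 0, 0],
)

```text
clock: 15.02
tcp_pos: [0.4755, 0.0593, 0.1453]
orientation: [-0.032, -3.141, 0.0]
contact_force: [3.2, 0.7, -0.4]
grip_width: 0.0228
gripper_force: 118.1
```

Request:
servo_tool(
  turn=[
    [0, 0, 0],
    [0, 0, 0],
    [0, 0, 0],
  ],
  slide=[
    [-0.06, 0, 0],
    [-0.12, 0, 0],
    [-0.15, 0, 0],
  ],
  hand=[0, 0, 0],
)

```text
clock: 15.4
tcp_pos: [0.4712, 0.0594, 0.1454]
orientation: [-0.032, -3.141, 0.0]
contact_force: [3.9, -0.5, -0.1]
grip_width: 0.0226
gripper_force: 118.0
```

Request:
servo_tool(
  turn=[
    [0, 0, 0],
    [0, 0, 0],
  ],
  slide=[
    [-0.05, 0, 0],
    [-0.05, 0, 0],
  ],
  hand=[0, 0],
)

```text
clock: 15.65
tcp_pos: [0.4696, 0.0594, 0.1454]
orientation: [-0.032, -3.141, 0.0]
contact_force: [3.0, 1.3, -1.0]
grip_width: 0.0226
gripper_force: 117.8
```

Request:
servo_tool(
  turn=[
    [0, 0, 0],
    [0, 0, 0],
  ],
  slide=[
    [-0.05, 0, 0],
    [-0.05, 0, 0],
  ],
  hand=[0, 0],
)

```text
clock: 15.9
tcp_pos: [0.4683, 0.0593, 0.1455]
orientation: [-0.032, -3.141, 0.0]
contact_force: [1.5, -1.1, 0.2]
grip_width: 0.0226
gripper_force: 117.8
```

Request:
servo_tool(
  turn=[
    [0, 0, 0],
    [0, 0, 0],
  ],
  slide=[
    [-0.04, 0, 0],
    [-0.04, 0, 0],
  ],
  hand=[0, 0],
)

```text
clock: 16.15
tcp_pos: [0.4672, 0.0593, 0.1455]
orientation: [-0.032, -3.141, -0.0]
contact_force: [1.7, -0.7, 0.4]
grip_width: 0.0225
gripper_force: 117.8
```

Request:
servo_tool(
  turn=[
    [0, 0, 0],
    [0, 0, 0],
  ],
  slide=[
    [-0.04, 0, 0],
    [-0.04, 0, 0],
  ],
  hand=[0, 0],
)

```text
clock: 16.4
tcp_pos: [0.466, 0.0594, 0.1455]
orientation: [-0.032, -3.141, -0.0]
contact_force: [1.8, -0.8, -0.3]
grip_width: 0.0229
gripper_force: 117.8
```

Request:
servo_tool(
  turn=[
    [0, 0, 0],
    [0, 0, 0],
  ],
  slide=[
    [-0.05, 0, 0],
    [-0.05, 0, 0],
  ],
  hand=[0, 0],
)

```text
clock: 16.65
tcp_pos: [0.4645, 0.0594, 0.1456]
orientation: [-0.032, -3.141, -0.0]
contact_force: [0.0, -0.6, 1.9]
grip_width: 0.0225
gripper_force: 118.0
```

```bash
python3 - <<'E'
from h import *
p,d=grab('scene'); o=r.get_obs(); t=o['tcp_pos']; print(t,o['contact_force'],o['moment'])
W=cloud('scene',d); v,u=np.mgrid[0:400,0:640]
# leg column / rod points in tool frame
m=(abs(W[...,1]-.058)<.012)&(W[...,0]>.53)&(W[...,0]<.68)&(W[...,2]>.09)&(W[...,2]<.19)
q=W[m]-t
for a,b in((.09,.10),(.10,.11),(.11,.12),(.12,.13),(.13,.14),(.14,.15)):
    k=(W[m][:,2]>a)&(W[m][:,2]<b)&(q[:,0]>.135); print(a,k.sum(),np.median(q[k],0).round(4) if k.any() else '')
k=(q[:,0]<.14)
for a in np.arange(.08,.14,.01):
    k=(q[:,0]>a)&(q[:,0]<a+.01); print('rod',round(a,2),k.sum(),np.median(q[k],0).round(4) if k.any() else '')
E
```

```text
[0.46453861 0.05941056 0.14558347] [1.94824539 0.74767908 1.13340259] [-0.01743387 -0.86905704  0.01530222]
0.09 11 [ 0.1529 -0.0059 -0.0498]
0.1 6 [ 0.1532 -0.004  -0.0405]
0.11 10 [ 0.1531 -0.0048 -0.0299]
0.12 9 [ 0.1528 -0.0052 -0.02  ]
0.13 11 [ 0.1514 -0.0045 -0.0105]
0.14 9 [ 0.1534 -0.0045 -0.0002]
rod 0.08 9 [ 0.085  -0.0053  0.0209]
rod 0.09 8 [ 0.0965 -0.0053  0.0207]
rod 0.1 9 [ 0.1053 -0.004   0.0204]
rod 0.11 8 [ 0.1169 -0.0057  0.0214]
rod 0.12 8 [ 0.1257 -0.0053  0.0206]
rod 0.13 9 [ 0.1356 -0.0059  0.0211]
rod 0.14 20 [ 0.1479 -0.0049  0.0022]
```

Request:
servo_tool(
  turn=[
    [0, 0, 0],
    [0, 0, 0],
  ],
  slide=[
    [-0.04, 0, 0],
    [-0.04, 0, 0],
  ],
  hand=[0, 0],
)

```text
clock: 16.95
tcp_pos: [0.4637, 0.0595, 0.1457]
orientation: [0.032, 3.141, 0.0]
contact_force: [1.7, -0.4, 2.9]
grip_width: 0.0225
gripper_force: 118.2
```

Request:
servo_tool(
  turn=[
    [0, 0, 0],
    [0, 0, 0],
  ],
  slide=[
    [-0.03, 0, 0],
    [-0.03, 0, 0],
  ],
  hand=[0, 0],
)

```text
clock: 17.2
tcp_pos: [0.4634, 0.0595, 0.1458]
orientation: [0.032, 3.14, 0.0]
contact_force: [4.5, 0.3, 0.6]
grip_width: 0.0227
gripper_force: 118.1
```

Request:
servo_tool(
  turn=[
    [0, 0, 0],
    [0, 0, 0],
  ],
  slide=[
    [-0.03, 0, 0],
    [-0.03, 0, 0],
  ],
  hand=[0, 0],
)

```text
clock: 17.45
tcp_pos: [0.4626, 0.0595, 0.1459]
orientation: [0.032, 3.139, 0.001]
contact_force: [4.6, -0.6, 3.4]
grip_width: 0.0226
gripper_force: 118.2
```

```bash
python3 - <<'E'
from h import *
for i in range(3):
    p,d=grab('scene'); o=r.get_obs(); print(o['clock'],o['tcp_pos'],o['contact_force'],o['moment'][1])
E
```

```text
17.5 [0.46254171 0.05952733 0.14594867] [3.79020503 0.44131293 3.66334678] -1.8656041962097414
17.55 [0.4624795  0.05952257 0.14594937] [3.69452618 0.38605973 3.35671925] -1.920222221288747
17.6 [0.46243293 0.05954047 0.14591775] [ 4.46557728 -0.50558368  3.27083169] -2.0456512985475195
```

```bash
cat > tilt.py <<'E'
from h import *
t=[];Q=[]
for i in range(4):
    p,d=grab('scene'); t=r.get_obs()['tcp_pos']
    W=cloud('scene',d); q=W-t
    m=(abs(q[...,1]+.001)<.02)&(q[...,0]>.05)&(q[...,0]<.2)&(q[...,2]>-.055)&(q[...,2]<.06)&(W[...,2]>.092); Q.append(q[m])
q=np.vstack(Q); L=q[(q[:,0]>.135)&(q[:,2]<.01)&(q[:,2]>-.05)]; R=q[(q[:,0]<.135)&(q[:,0]>.075)&(q[:,2]>.005)]
print('leg dx/dz',np.polyfit(L[:,2],L[:,0],1),len(L),'rod dz/dx',np.polyfit(R[:,0],R[:,2],1),len(R))
E
python3 tilt.py
```

```text
leg dx/dz [-0.01861638  0.15257049] 225 rod dz/dx [-0.00153059  0.02152032] 197
```

Request:
servo_tool(
  turn=[
    [0, 0, 0],
    [0, 0, 0],
    [0, 0, 0],
  ],
  slide=[
    [-0.04, 0, 0],
    [-0.04, 0, 0],
    [-0.04, 0, 0],
  ],
  hand=[0, 0, 0],
)

```text
clock: 18.18
tcp_pos: [0.4621, 0.0595, 0.1459]
orientation: [0.032, 3.138, 0.001]
contact_force: [7.6, 0.4, 0.8]
grip_width: 0.0227
gripper_force: 118.1
```

```bash
python3 tilt.py; python3 - <<'E'
from h import *
for i in range(3):
    p,d=grab('scene'); o=r.get_obs(); print(o['clock'],o['tcp_pos'],o['contact_force'],o['moment'][1])
E
```

```text
leg dx/dz [-0.01838228  0.15260401] 228 rod dz/dx [0.01736404 0.01952475] 196
18.425 [0.4620452  0.05953099 0.14590856] [ 7.93464715 -0.38544965  0.87764565] -2.7706487706925054
18.475 [0.46203986 0.05952274 0.14591635] [ 8.22595833 -0.53456164  0.03824791] -2.741994522362371
18.525 [0.46206304 0.05952456 0.14592147] [ 8.64076144 -0.87991841  0.8665486 ] -2.7819433075735027
```

The force now climbs stiffly, so the toggle is on its on-stop. I'm backing off and lifting clear to check.

Request:
servo_tool(
  turn=[
    [0, 0, 0],
    [0, 0, 0],
    [0, 0, 0],
    [0, 0, 0],
    [0, 0, 0],
    [0, 0, 0],
    [0, 0, 0],
    [0, 0, 0],
  ],
  slide=[
    [0.15, 0, 0],
    [0.4, 0, 0],
    [0.4, 0, 0.3],
    [0.4, 0, 0.9],
    [0.4, 0, 1.7],
    [0.4, 0, 2.6],
    [0.4, 0, 3.2],
    [0.4, 0, 3.2],
  ],
  hand=[0, 0, 0, 0, 0, 0, 0, 0],
)

```text
clock: 19.52
tcp_pos: [0.472, 0.0594, 0.2422]
orientation: [-0.032, -3.141, -0.001]
contact_force: [-0.2, 0.1, -0.1]
grip_width: 0.0224
gripper_force: 117.9
```

```bash
python3 tilt.py; python3 - <<'E'
from h import *
p,d=grab('scene'); o=r.get_obs(); print(o['clock'],o['tcp_pos'],o['contact_force'],o['moment'][1])
t=o['tcp_pos']; tip=t+[.152,-.0018,-.0714]; print('tip',proj('scene',tip))
A=cv2.resize(p[195:235,330:384],(800,592),interpolation=cv2.INTER_CUBIC); save(A,'final.png')
E
```

```text
leg dx/dz [0.00838136 0.15268765] 258 rod dz/dx [-0.00832407  0.0205482 ] 241
19.775 [0.47154926 0.05918656 0.24044256] [ 0.57807476  0.10695594 -1.47557763] 0.07221692286000604
tip [[364.91467443 183.47828999]]
```

View pics/final.png

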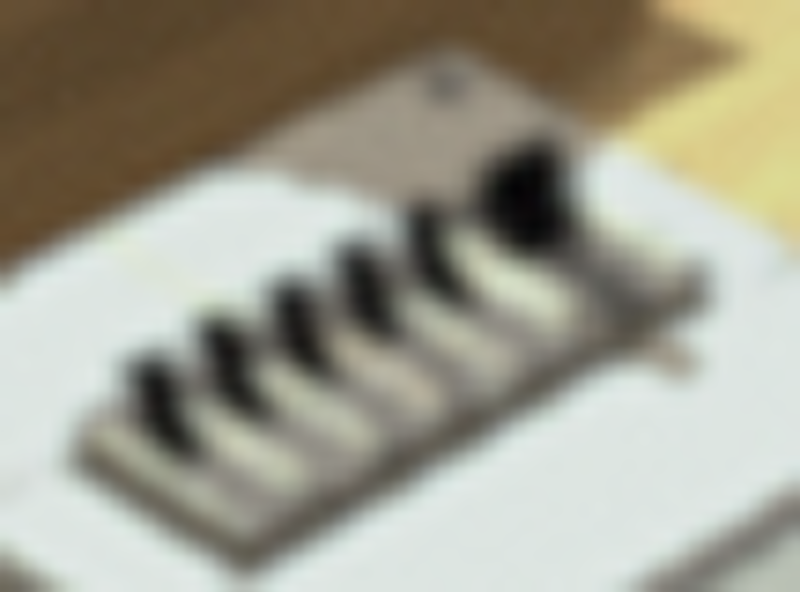

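All six toggles now lean to on. The reset one, at (435,250) in the crop, lines up with its neighbours and stays there. I'm taking the hook back along the same path in reverse.

Request:
servo_tool(
  turn=[
    [0, 0, -1.36],
    [0, 0, -2.86],
    [0, 0, -4.36],
    [0, 0, -5.86],
    [0, 0, -7.36],
    [0, 0, -8.86],
    [0, 0, -10.36],
    [0, 0, -11.76],
  ],
  slide=[
    [-0.6, -1.2, 0.2],
    [-0.5, -2.7, 0.4],
    [-0.4, -4.2, 0.4],
    [-0.4, -5.7, 0.4],
    [-0.6, -7.2, 0.4],
    [-0.8, -8.7, 0.4],
    [-1.1, -10.2, 0.2],
    [-1.424, -11.27, 0],
  ],
  hand=[0, 0, 0, 0, 0, 0, 0, 0],
)

```text
clock: 20.78
tcp_pos: [0.4287, -0.2806, 0.2409]
orientation: [-1.577, -2.716, 0.001]
contact_force: [0.6, 0.2, -0.5]
grip_width: 0.0227
gripper_force: 117.9
```

Request:
servo_tool(
  turn=[
    [0, 0, 0],
    [0, 0, 0],
    [0, 0, 0],
    [0, 0, 0],
    [0, 0, 0],
  ],
  slide=[
    [0, 0, 0],
    [0, 0, 0],
    [0, 0, 0],
    [0, 0, -0.5],
    [0, 0, -0.5],
  ],
  hand=[0, 0, 0, 0, 0],
)

```text
clock: 21.4
tcp_pos: [0.4291, -0.2776, 0.2251]
orientation: [-1.567, -2.72, 0.0]
contact_force: [-1.1, -0.1, -1.5]
grip_width: 0.0229
gripper_force: 117.9
```

```bash
python3 - <<'E'
from h import *
from scipy.spatial.transform import Rotation as Ro
for i in range(3): grab('scene')
p,d=grab('top')
o=r.get_obs(); print(o['tcp_pos'],o['orientation'],o['contact_force'])
x=-Ro.from_rotvec(o['orientation']).as_matrix()[:,0]; print(np.degrees(np.arctan2(x[1],x[0])),x)
E
```

```text
[ 0.42985518 -0.27876523  0.22659778] [ 1.56979879e+00  2.72108846e+00 -8.53165108e-05] [ 0.86480552  0.04789102 -1.04232439]
-59.961384984280166 [ 5.00583545e-01 -8.65688215e-01  1.66899063e-04]
```

Request:
servo_tool(
  turn=[
    [0, 0, 0],
    [0, 0, 0],
    [0, 0, 0],
    [0, 0, 0],
    [0, 0, 0],
    [0, 0, 0],
    [0, 0, 0],
    [0, 0, 0],
  ],
  slide=[
    [0, 0, -0.6],
    [0, 0, -1.3],
    [0, 0, -2.0],
    [0, 0, -2.6],
    [0, 0, -3.1],
    [0, 0, -3.5],
    [0, 0, -3.8],
    [0, 0, -4.0],
  ],
  hand=[0, 0, 0, 0, 0, 0, 0, 0],
)

```text
clock: 22.6
tcp_pos: [0.4287, -0.28, 0.1073]
orientation: [-1.57, -2.72, 0.001]
contact_force: [-23.9, 13.2, 75.4]
grip_width: 0.0227
gripper_force: 131.5
```

Request:
servo_tool(
  turn=[
    [0, 0, 0],
    [0, 0, 0],
    [0, 0, 0],
  ],
  slide=[
    [0, 0, -0.05],
    [0, 0, -0.09],
    [0, 0, -0.09],
  ],
  hand=[0, 0, 0],
)

```text
clock: 22.98
tcp_pos: [0.4287, -0.28, 0.1074]
orientation: [-1.571, -2.72, -0.003]
contact_force: [-20.4, 11.2, 53.6]
grip_width: 0.0224
gripper_force: 129.5
```

That's a hard contact 4 mm above the seat. I'm lifting off to measure the rod against the rest.

Request:
servo_tool(
  turn=[
    [0, 0, 0],
    [0, 0, 0],
    [0, 0, 0],
    [0, 0, 0],
  ],
  slide=[
    [0, 0, 0.3],
    [0, 0, 0.8],
    [0, 0, 1.7],
    [0, 0, 1.7],
  ],
  hand=[0, 0, 0, 0],
)

```text
clock: 23.48
tcp_pos: [0.4318, -0.279, 0.1567]
orientation: [1.567, 2.718, 0.002]
contact_force: [1.1, -0.5, -1.6]
grip_width: 0.0228
gripper_force: 121.4
```

```bash
cat > rodm.py <<'E'
from h import *
a=np.radians(-60); ex=np.array([np.cos(a),np.sin(a),0]); ey=np.array([-ex[1],ex[0],0])
def meas(n,d,org):
    W=cloud(n,d); q=(W-org)@np.array([ex,ey,[0,0,1]]).T
    return q
if __name__=='__main__':
    for n in('top','scene'):
        Q=[];B=[]
        for i in range(4):
            p,d=grab(n); o=r.get_obs(); t=o['tcp_pos']; q=meas(n,d,t); Q.append(q[(abs(q[...,1])<.02)&(q[...,0]>.06)&(q[...,0]<.2)&(abs(q[...,2]-.02)<.06)])
        q=np.vstack(Q); R=q[(q[:,0]<.14)&(abs(q[:,2]-.02)<.02)]; L=q[(q[:,0]>.14)&(q[:,2]<.005)]
        print(n,'t',t,o['contact_force'],'rod z(x)',np.polyfit(R[:,0],R[:,2],1),'y(x)',np.polyfit(R[:,0],R[:,1],1),len(R))
        if len(L)>20: print('leg x(z)',np.polyfit(L[:,2],L[:,0],1),'y(z)',np.polyfit(L[:,2],L[:,1],1),len(L))
E
python3 rodm.py
```

```text
Traceback (most recent call last):
  File "rodm.py", line 12, in <module>
    print(n,'t',t,o['contact_force'],'rod z(x)',np.polyfit(R[:,0],R[:,2],1),'y(x)',np.polyfit(R[:,0],R[:,1],1),len(R))
                                                ~~~~~~~~~~^^^^^^^^^^^^^^^^^
TypeError: expected non-empty vector for x
```

```bash
sed -i "s/('top','scene')/('scene',)/" rodm.py; python3 rodm.py; python3 - <<'E'
from h import *
from rodm import meas
# rest before grasp vs now, in the rest frame (origin at grasp-time hook origin)
p,d=load('scene'); W=meas('scene',d,np.array([.425,-.273,0]))
for lo,hi in((-.08,-.03),(.03,.08)):
    m=(W[...,0]>lo)&(W[...,0]<hi)&(abs(W[...,1])<.06)&(W[...,2]>.1)&(W[...,2]<.2)
    q=W[m]; print(lo,len(q)); H,_,_=np.histogram2d(q[:,2],q[:,1],bins=[np.arange(.1,.2,.006),np.arange(-.06,.061,.01)]); print(H.astype(int))
E
```

```text
scene t [ 0.42947533 -0.27852331  0.15428749] [ 0.70075229 -1.12821886 -1.8818223 ] rod z(x) [-0.14979458  0.01978076] y(x) [-0.03106884  0.00345401] 398
leg x(z) [0.01884499 0.14815205] y(z) [-0.01509604 -0.00127368] 261
-0.08 52
[[0 0 0 1 4 6 3 2 2 0 0 0]
 [0 0 0 1 0 0 0 0 1 0 0 0]
 [0 0 0 1 1 0 0 2 3 0 0 0]
 [0 0 0 0 0 0 0 0 1 0 0 0]
 [0 0 0 0 0 0 0 1 1 0 0 0]
 [0 0 0 0 0 0 0 2 1 0 0 0]
 [0 0 0 0 0 0 0 0 0 1 0 0]
 [0 0 0 0 0 0 0 0 3 2 0 0]
 [0 0 0 0 0 0 0 0 0 0 0 0]
 [0 0 0 0 0 0 0 0 0 0 0 0]
 [0 0 0 0 0 0 0 0 0 0 0 0]
 [0 0 0 0 0 0 0 0 0 0 0 0]
 [0 0 0 0 0 0 0 0 0 0 0 0]
 [0 0 0 0 0 0 0 0 0 0 0 0]
 [0 0 0 0 0 0 0 0 0 0 0 0]
 [0 0 0 0 0 0 0 3 0 0 0 0]]
0.03 516
[[ 0  0  0  6 10 12 11  8  6  0  0  0]
 [ 0  0  1  8  4  2  0  5  4  0  0  0]
 [ 0  0  0  8  5  0  0  5  7  0  0  0]
 [ 0  0  0  5  4  0  0  6  7  0  0  0]
 [ 0  0  0  1  3  0  0 11  4  0  0  0]
 [ 0  0  3  1  1  0  0  2  6  0  0  0]
 [ 0  1  7  4  0  0  1  0  7  2  0  0]
 [ 0  1  7  0  1  6  5  6  4  3  0  0]
 [ 0  0  1  0  1  1  6  9  0  0  0  0]
 [ 0  0  0  0  4  1  8 12  0  0  0  0]
 [ 0  0  0  0  7  4 18 20  0  0  0  0]
 [ 0  0  0  0  3  8 17 17  0  0  0  0]
 [ 0  0  0  0  3  7  7 16  0  0  0  0]
 [ 0  0  0  0  6 14 21 20  0  0  0  0]
 [ 0  0  0  0  8 28 24 14  0  0  0  0]
 [ 0  0  0  0  0  0  0  0  0  0  0  0]]
```

```bash
cat > rod2.py <<'E'
from rodm import *
Q=[];F=[]
for i in range(5):
    p,d=grab('scene'); t=r.get_obs()['tcp_pos']; q=meas('scene',d,t); Q.append(q[(abs(q[...,1])<.015)&(abs(q[...,2]-.02)<.014)])
    F.append(meas('scene',d,np.array([.425,-.273,0])).reshape(-1,3))
q=np.vstack(Q)
for a in np.arange(.04,.15,.01):
    k=(q[:,0]>a)&(q[:,0]<a+.01); print(round(a,2),k.sum(),np.median(q[k],0).round(4),np.ptp(q[k][:,2]).round(3))
f=np.vstack(F); f=f[(f[:,0]>.025)&(f[:,0]<.046)&(abs(f[:,1])<.05)]
for z in(.09,.097,.109,.115,.121,.127,.133,.139,.145):
    k=abs(f[:,2]-z)<.003; y=np.sort(f[k][:,1]); 
    L=y[y<.003];R=y[y>.003]; print(z,k.sum(),'x',np.median(f[k][:,0]).round(3),'L',L[[0,-1]].round(4) if len(L) else '', 'R',R[[0,-1]].round(4) if len(R) else '')
E
python3 rod2.py; python3 -c "
from h import *
o=r.get_obs();print(o['tcp_pos'],o['clock'])"
```

```text
0.04 134 [0.0443 0.0031 0.0269] 0.027
0.05 482 [0.0524 0.0012 0.0222] 0.028
0.06 73 [0.0651 0.0013 0.0108] 0.008
0.07 63 [0.0755 0.0008 0.0091] 0.005
0.08 46 [0.0843 0.0002 0.008 ] 0.005
0.09 24 [0.0947 0.0001 0.0074] 0.003
0.1 6 [0.1018 0.001  0.0069] 0.002
[ 0.42969551 -0.27875329  0.15469308] 24.125
  return _methods._mean(a, axis=axis, dtype=dtype,
  ret = um.true_divide(
Traceback (most recent call last):
  File "rod2.py", line 8, in <module>
    k=(q[:,0]>a)&(q[:,0]<a+.01); print(round(a,2),k.sum(),np.median(q[k],0).round(4),np.ptp(q[k][:,2]).round(3))
                                                                                     ~~~~~~^^^^^^^^^^^
ValueError: zero-size array to reduction operation maximum which has no identity
```

The hook has turned about 0.15 rad nose-down in the grip from that contact. Before trying again with a compensating tilt, I'll measure the fork slots.

```bash
sed -i '/^for a in np.arange/,/^    k=(q/d' rod2.py; python3 rod2.py; python3 - <<'E'
from rod2 import *
E
python3 - <<'E'
from rodm import *
# edges of rest seen in pre-grasp top picture: base plate & dark mask
im=cv2.imread('pics/top0.png')[...,::-1].astype(int)
def line(zc,s0,s1,off):  # brightness profile across ey at rest x=off, height zc
    o=np.array([.425,-.273,zc])+ex*off
    ys=np.arange(s0,s1,.002); px=proj('top',o+ys[:,None]*ey); 
    g=cv2.remap(im.astype(np.float32).mean(-1),px[:,0].astype(np.float32),px[:,1].astype(np.float32),cv2.INTER_LINEAR).ravel()
    return ys,g
for off,zc in((.075,.122),(.1,.122),(.125,.122),(.15,.122),(.0,.139),(-.02,.139),(-.05,.139)):
    ys,g=line(zc,-.03,.032,off); print(off,g.astype(int).tolist())
E
```

```text
0.09 202 x 0.042 L [-0.0312  0.0026] R [0.0036 0.0261]
0.097 211 x 0.042 L [-0.0308  0.0029] R [0.0032 0.0253]
0.109 133 x 0.041 L [-0.032  0.   ] R [0.0054 0.0258]
0.115 113 x 0.041 L [-0.0309 -0.0168] R [0.0122 0.0259]
0.121 109 x 0.041 L [-0.0264 -0.0173] R [0.0107 0.0254]
0.127 92 x 0.042 L [-0.0325 -0.0164] R [0.0116 0.0269]
0.133 77 x 0.041 L [-0.0346 -0.0178] R [0.0125 0.0275]
0.139 87 x 0.041 L [-0.0415 -0.0275] R [0.0237 0.0309]
0.145 94 x 0.04 L [-0.0407 -0.0299] R [0.0249 0.0348]
0.09 202 x 0.042 L [-0.0317  0.002 ] R [0.003  0.0253]
0.097 212 x 0.042 L [-0.0303  0.0028] R [0.0034 0.0252]
0.109 127 x 0.041 L [-0.0308 -0.0027] R [0.0038 0.0259]
0.115 117 x 0.041 L [-0.0308 -0.0169] R [0.0127 0.0249]
0.121 106 x 0.041 L [-0.0259 -0.0166] R [0.0106 0.0254]
0.127 85 x 0.041 L [-0.0328 -0.0166] R [0.0116 0.0253]
0.133 80 x 0.041 L [-0.0341 -0.0168] R [0.0125 0.0283]
0.139 93 x 0.041 L [-0.0411 -0.0269] R [0.0219 0.0318]
0.145 91 x 0.04 L [-0.0401 -0.0302] R [0.025  0.0342]
0.075 [140, 140, 141, 141, 139, 139, 138, 138, 139, 141, 140, 137, 128, 116, 107, 106, 103, 112, 126, 132,
[... 221 characters left out ...]
 137, 137, 136, 136, 135, 134, 134, 134, 133, 132, 130, 124, 115, 108, 106, 98, 85, 104, 132, 134, 135, 134, 134, 131, 131, 131, 130, 130, 132, 131]
0.15 [135, 134, 133, 132, 130, 128, 129, 130, 132, 133, 135, 135, 129, 112, 103, 108, 93, 81, 99, 116, 128, 131, 132, 132, 131, 131, 135, 138, 139, 140, 139]
0.0 [111, 92, 79, 75, 74, 72, 72, 69, 61, 44, 45, 48, 49, 49, 49, 50, 48, 47, 46, 41, 27, 24, 31, 36, 38, 37, 38, 40, 41, 41, 44]
-0.02 [106, 86, 81, 79, 78, 78, 81, 80, 68, 52, 49, 50, 52, 53, 52, 52, 51, 48, 46, 39, 28, 31, 38, 41, 46, 46, 48, 49, 45, 43, 40]
-0.05 [114, 94, 72, 45, 19, 18, 15, 10, 22, 37, 46, 48, 52, 52, 52, 53, 48, 48, 48, 36, 24, 16, 16, 19, 18, 17, 17, 15, 18, 29, 38]
```

Request:
servo_tool(
  turn=[
    [-0.4, -0.2, 0],
    [-0.8, -0.45, 0.1],
    [-1.2, -0.7, 0.1],
    [-1.49, -0.86, 0.1],
    [-1.49, -0.86, 0.1],
    [-1.49, -0.86, 0.1],
  ],
  slide=[
    [0, -0.05, 0.3],
    [-0.03, -0.12, 0.4],
    [-0.03, -0.12, 0.4],
    [-0.03, -0.12, 0.4],
    [-0.03, -0.12, 0.4],
    [-0.03, -0.12, 0.4],
  ],
  hand=[0, 0, 0, 0, 0, 0],
)

```text
clock: 25.38
tcp_pos: [0.4291, -0.2824, 0.1669]
orientation: [1.493, 2.613, -0.113]
contact_force: [0.3, 0.5, -1.1]
grip_width: 0.0225
gripper_force: 121.5
```

```bash
cat > rod3.py <<'E'
from rodm import *
Q=[]
for i in range(6):
    p,d=grab('scene'); o=r.get_obs(); t=o['tcp_pos']; q=meas('scene',d,t); Q.append(q[(abs(q[...,1])<.02)&(abs(q[...,2])<.09)])
q=np.vstack(Q); print('t',t,o['contact_force'])
for a in np.arange(.065,.15,.01):
    k=(q[:,0]>a)&(q[:,0]<a+.01)&(q[:,2]>-.03); print(round(a,3),k.sum(),np.median(q[k],0).round(4))
for z in np.arange(-.07,.01,.01):
    k=(q[:,2]>z)&(q[:,2]<z+.01)&(q[:,0]>.12)&(q[:,0]<.17); print('leg',round(z,2),k.sum(),np.median(q[k],0).round(4))
E
python3 rod3.py
```

```text
t [ 0.4288359  -0.2825437   0.16680404] [ 0.49554595 -1.73730882 -1.17119917]
0.065 78 [0.0707 0.0019 0.0203]
0.075 85 [0.0797 0.0022 0.02  ]
0.085 69 [0.0903 0.0027 0.0198]
0.095 78 [0.0996 0.0022 0.0199]
0.105 111 [0.1103 0.002  0.0196]
0.115 95 [0.1187 0.0012 0.0189]
0.125 79 [0.1297 0.0005 0.019 ]
0.135 105 [0.1397 0.0005 0.0187]
0.145 484 [ 0.1506  0.0008 -0.0019]
leg -0.07 74 [ 0.1488  0.0004 -0.0648]
leg -0.06 84 [ 0.15    0.0008 -0.0546]
leg -0.05 84 [ 0.1499  0.0011 -0.0447]
leg -0.04 82 [ 0.1502  0.0011 -0.0352]
leg -0.03 80 [ 0.1503  0.0008 -0.0251]
leg -0.02 91 [ 0.1504  0.0008 -0.0153]
leg -0.01 93 [ 0.1506  0.0008 -0.0051]
leg 0.0 92 [0.1511 0.0008 0.0054]
```

```bash
python3 - <<'E'
from rodm import *
F=[]
for i in range(6):
    p,d=grab('scene'); F.append(meas('scene',d,np.array([.425,-.273,0])).reshape(-1,3))
f=np.vstack(F); g=f[(f[:,0]>.032)&(f[:,0]<.050)&(f[:,1]>-.028)&(f[:,1]<.023)&(f[:,2]>.03)&(f[:,2]<.1)]
c=np.polyfit(g[:,1],g[:,0],1); res=g[:,0]-np.polyval(c,g[:,1]); k=abs(res)<.003
c=np.polyfit(g[k][:,1],g[k][:,0],1); print('face x(y)',c,'yaw deg rel -60:',-np.degrees(np.arctan(c[0])),k.sum(),res[k].std())
y=g[(g[:,2]<.09)&(g[:,2]>.05)];
h=f[(f[:,0]>.03)&(f[:,0]<.05)&(abs(f[:,1])<.06)&(f[:,2]>.05)&(f[:,2]<.1)]; print(np.percentile(h[:,1],[1,3,97,99]))
E
```

```text
face x(y) [-0.01184857  0.04168137] yaw deg rel -60: 0.6788413673941638 2342 0.0011543459508386615
[-0.03115895 -0.0299091   0.02461821  0.02533176]
```

The rest's yaw is about -59.3° and its slot lies about 1.5 mm to one side of the current hook line. I'm trimming the pitch, yaw and sideways offset, then lowering gently.

Request:
servo_tool(
  turn=[
    [-0.25, -0.14, 0.2],
    [-0.25, -0.14, 0.2],
    [-0.25, -0.14, 0.2],
    [-0.25, -0.14, 0.2],
    [-0.25, -0.14, 0.2],
    [-0.25, -0.14, 0.2],
  ],
  slide=[
    [-0.02, -0.06, 0],
    [-0.02, -0.06, -0.3],
    [-0.02, -0.06, -0.6],
    [-0.02, -0.06, -0.9],
    [-0.02, -0.06, -1.1],
    [-0.02, -0.06, -1.1],
  ],
  hand=[0, 0, 0, 0, 0, 0],
)

```text
clock: 26.72
tcp_pos: [0.4278, -0.2841, 0.1332]
orientation: [1.459, 2.607, -0.131]
contact_force: [0.1, -0.3, -0.4]
grip_width: 0.0225
gripper_force: 121.5
```

Request:
servo_tool(
  turn=[
    [0, 0, 0],
    [0, 0, 0],
    [0, 0, 0],
    [0, 0, 0],
  ],
  slide=[
    [0, 0, -0.15],
    [0, 0, -0.3],
    [0, 0, -0.45],
    [0, 0, -0.45],
  ],
  hand=[0, 0, 0, 0],
)

```text
clock: 27.22
tcp_pos: [0.428, -0.284, 0.1199]
orientation: [1.459, 2.607, -0.13]
contact_force: [0.1, -0.4, -0.8]
grip_width: 0.0223
gripper_force: 121.5
```

Request:
servo_tool(
  turn=[
    [0, 0, 0],
    [0, 0, 0],
    [0, 0, 0],
  ],
  slide=[
    [0, 0, -0.15],
    [0, 0, -0.3],
    [0, 0, -0.3],
  ],
  hand=[0, 0, 0],
)

```text
clock: 27.6
tcp_pos: [0.428, -0.284, 0.1109]
orientation: [1.459, 2.607, -0.13]
contact_force: [-0.3, -0.3, -1.3]
grip_width: 0.0228
gripper_force: 121.5
```

Request:
servo_tool(
  turn=[
    [0, 0, 0],
    [0, 0, 0],
  ],
  slide=[
    [0, 0, -0.1],
    [0, 0, -0.1],
  ],
  hand=[0, 0],
)

```text
clock: 27.85
tcp_pos: [0.4281, -0.2841, 0.1081]
orientation: [1.459, 2.607, -0.13]
contact_force: [-0.2, -0.4, -0.9]
grip_width: 0.0224
gripper_force: 121.5
```

Request:
servo_tool(
  turn=[
    [0, 0, 0],
    [0, 0, 0],
  ],
  slide=[
    [0, 0, -0.07],
    [0, 0, -0.07],
  ],
  hand=[0, 0],
)

```text
clock: 28.1
tcp_pos: [0.4282, -0.2841, 0.1061]
orientation: [1.459, 2.607, -0.13]
contact_force: [-0.5, -0.8, -1.3]
grip_width: 0.0225
gripper_force: 121.5
```

Request:
servo_tool(
  turn=[
    [0, 0, 0],
    [0, 0, 0],
  ],
  slide=[
    [0, 0, -0.04],
    [0, 0, -0.04],
  ],
  hand=[0, 0],
)

```text
clock: 28.35
tcp_pos: [0.4282, -0.2841, 0.1049]
orientation: [1.459, 2.607, -0.13]
contact_force: [-0.1, -0.4, -0.6]
grip_width: 0.0227
gripper_force: 121.5
```

Request:
servo_tool(
  turn=[
    [0, 0, 0],
    [0, 0, 0],
  ],
  slide=[
    [0, 0, -0.04],
    [0, 0, -0.04],
  ],
  hand=[0, 0],
)

```text
clock: 28.6
tcp_pos: [0.4282, -0.2841, 0.1037]
orientation: [1.459, 2.607, -0.13]
contact_force: [-0.1, -0.4, -1.4]
grip_width: 0.0224
gripper_force: 121.5
```

Request:
servo_tool(
  turn=[
    [0, 0, 0],
    [0, 0, 0],
  ],
  slide=[
    [0, 0, -0.03],
    [0, 0, -0.03],
  ],
  hand=[0, 0],
)

```text
clock: 28.85
tcp_pos: [0.4283, -0.2841, 0.1029]
orientation: [1.459, 2.606, -0.13]
contact_force: [-0.4, 0.3, -0.5]
grip_width: 0.023
gripper_force: 121.6
```

Request:
servo_tool(
  turn=[
    [0, 0, 0],
    [0, 0, 0],
  ],
  slide=[
    [0, 0, -0.04],
    [0, 0, -0.04],
  ],
  hand=[0, 0],
)

```text
clock: 29.1
tcp_pos: [0.4284, -0.2842, 0.1027]
orientation: [1.459, 2.606, -0.128]
contact_force: [-6.3, 4.5, 18.6]
grip_width: 0.0229
gripper_force: 125.0
```

```bash
python3 rod3.py
```

```text
t [ 0.42836663 -0.28419811  0.10275804] [-4.95334385  4.61229289 18.12967964]
0.065 75 [0.0693 0.0029 0.0218]
0.075 66 [0.0802 0.0034 0.0221]
0.085 76 [0.09   0.0034 0.0218]
0.095 74 [0.1002 0.0044 0.0223]
0.105 89 [0.1106 0.0037 0.0221]
0.115 88 [0.1196 0.0029 0.0221]
0.125 82 [0.1303 0.0025 0.0222]
0.135 80 [0.1397 0.0027 0.0222]
0.145 470 [ 0.1506  0.0031 -0.0012]
leg -0.07 57 [ 0.1502  0.0029 -0.0646]
leg -0.06 78 [ 0.1504  0.0032 -0.0542]
leg -0.05 69 [ 0.1507  0.0032 -0.0443]
leg -0.04 73 [ 0.1507  0.0034 -0.0358]
leg -0.03 78 [ 0.1508  0.0032 -0.0253]
leg -0.02 85 [ 0.151   0.0036 -0.015 ]
leg -0.01 81 [ 0.1509  0.003  -0.0048]
leg 0.0 82 [0.1505 0.0031 0.0044]
```

It's seated: the rod is level and its height is right. I'll relieve the force and open.

Request:
servo_tool(
  turn=[
    [0, 0, 0],
    [0, 0, 0],
    [0, 0, 0],
    [0, 0, 0],
    [0, 0, 0],
    [0, 0, 0],
    [0, 0, 0],
  ],
  slide=[
    [0, 0, 0.03],
    [0, 0, 0.03],
    [0, 0, 0.03],
    [0, 0, 0.03],
    [0, 0, 0.03],
    [0, 0, 0.03],
    [0, 0, 0.03],
  ],
  hand=[0, 0, 0.3, 0.6, 1, 1, 1],
)

```text
clock: 30.28
tcp_pos: [0.4282, -0.2841, 0.1026]
orientation: [1.459, 2.606, -0.13]
contact_force: [0.8, 0.9, -0.2]
grip_width: 0.085
gripper_force: 0.0
```

Request:
servo_tool(
  turn=[
    [0, 0, 0],
    [0, 0, 0],
    [0, 0, 0],
    [0, 0, 0],
    [0, 0, 0],
    [0, 0, 0],
    [0, 0, 0],
  ],
  slide=[
    [0, 0, 0.2],
    [0, 0, 0.8],
    [0, 0, 1.6],
    [0, 0, 2.6],
    [0, 0, 3.6],
    [0, 0, 4.6],
    [0, 0, 5],
  ],
  hand=[1, 1, 1, 1, 1, 1, 1],
)

```text
clock: 31.15
tcp_pos: [0.4289, -0.2845, 0.2543]
orientation: [1.458, 2.604, -0.128]
contact_force: [0.5, 0.1, -0.5]
grip_width: 0.0852
gripper_force: 0.0
```

Request:
servo_tool(
  turn=[
    [0, 0, 0],
    [0, 0, 0],
    [0, 0, 0],
    [0, 0, 0],
    [0, 0, 0],
    [0, 0, 0],
    [0, 0, 0],
    [0, 0, 0],
  ],
  slide=[
    [0, 1.5, 0],
    [0, 3, 0],
    [0, 4.5, 0],
    [0.2, 6, 0],
    [0.4, 8, 0],
    [0.6, 10, 0],
    [0.6, 12, 0],
    [0.6, 14, 0],
  ],
  hand=[1, 1, 1, 1, 1, 1, 1, 1],
)

```text
clock: 32.15
tcp_pos: [0.4457, 0.1376, 0.2521]
orientation: [1.459, 2.607, -0.131]
contact_force: [1.5, -0.2, 0.2]
grip_width: 0.0851
gripper_force: 0.0
```

```bash
python3 - <<'E'
from rodm import *
o=r.get_obs(); print(o['tcp_pos'],o['contact_force'],o['clock'])
org=np.array([.4284,-.2842,.1028])
Q=[]
for i in range(4):
    p,d=grab('scene'); q=meas('scene',d,org); Q.append(q[(abs(q[...,1])<.03)&(abs(q[...,2])<.09)])
q=np.vstack(Q)
for a in (.07,.09,.11,.13):
    k=(q[:,0]>a)&(q[:,0]<a+.01)&(q[:,2]>-.03); print(a,k.sum(),np.median(q[k],0).round(4))
k=(q[:,2]<0)&(q[:,2]>-.06)&(q[:,0]>.12)&(q[:,0]<.18); print('leg',np.median(q[k],0).round(4))
# toggles now against the earlier after-reset picture
a=cv2.imread('pics/final.png')[...,::-1].astype(int); b=cv2.resize(p[195:235,330:384],(800,592),interpolation=cv2.INTER_CUBIC).astype(int)
dd=abs(a-b).mean(-1); print('toggle change in breaker area',dd[180:460,100:600].mean(),dd[180:320,380:520].mean(),np.percentile(dd[180:460,100:600],99))
p0=cv2.imread('pics/scene0.png')[...,::-1].astype(int); m=abs(p0-p.astype(int)).mean(-1)>40; n,_,st,c=cv2.connectedComponentsWithStats(m.astype(np.uint8)); print([s.tolist() for s in st[1:] if s[4]>25])
E
```

```text
[0.44565799 0.13762699 0.25210865] [ 1.5205867  -0.18931748  0.21003163] 32.15
0.07 48 [0.0748 0.0029 0.0218]
0.09 50 [0.094  0.0037 0.0215]
0.11 65 [0.1153 0.0035 0.022 ]
0.13 57 [0.1346 0.0025 0.022 ]
leg [ 0.1508  0.003  -0.0289]
toggle change in breaker area 5.040107142857143 14.662721088435376 71.33333333333333
[[195, 0, 30, 48, 306], [228, 0, 31, 14, 125], [338, 0, 22, 13, 205], [369, 0, 4, 20, 49], [230, 15, 19, 46, 382], [367, 22, 20, 7, 88], [358, 30, 32, 43, 764], [337, 52, 21, 7, 107], [185, 56, 18, 20, 169], [313, 64, 53, 60, 1285], [191, 68, 28, 26, 207], [216, 78, 16, 26, 92], [364, 126, 36, 12, 263], [254, 135, 125, 30, 1400], [352, 162, 24, 8, 109], [244, 166, 86, 22, 891], [374, 185, 13, 19, 185]]
```

The hook lies level in the rest. The breaker area differs from the earlier picture, possibly only from shadow, so I'm checking the toggle numerically.

```bash
python3 - <<'E'
from h import *
p,_=grab('scene'); g=p.mean(-1)
a=cv2.imread('pics/final.png').mean(-1); f=cv2.resize(a,(54,40),interpolation=cv2.INTER_AREA)
s0=cv2.imread('pics/scene0.png').mean(-1)
ch='@#*+-. '
A=lambda im:[''.join(ch[min(6,int(v/37))] for v in row) for row in im]
for x,y,z in zip(A(s0[203:227,336:372]),A(f[8:32,6:42]),A(g[203:227,336:372])): print(x,'|',y,'|',z)
E
```

```text
##########**+--..            ...--++ | #####***###***+++++++-++++-+++++++++ | ##*#****##**+--..            ..-.--+
#########*++-..           ...-+-.... | ####**###***+++--+++++++-++++***+--. | ##*#*####*++-..            ..-+-....
##*####**+-..            ..-+*#*-... | ###*###***+++-+++++++++++++*###*+-.. | ###*###**+-..            ..-+*#*-...
#####**+--.         .    .-*#@@#+..  | #####**++--------++++++-++*#@@@#+-.  | *####**+--.              .-*#@@#+.. 
###**+--..              ..+#@@@#+-.  | #****+--......------++++++*@@@@#+-.  | *##**+--..           .....+#@@@#+-. 
#**+--..               ..-*@@@@#*-.  | #**+--..      ....---+**+*#@@@@#*-.  | ***+--..            ..----*#@@@#*-. 
*+--..           ... ...-+#@@@@@*+.. | *+--..           ...-*##**#@@@@@*+.. | *+--..            ..-+**++*#@@@@*+..
--..            ..-...--+*@@@@@@#+-. | --..            ...--*##*+*#@@@@#+-. | --..            ...--*##+++#@@@@#+-.
..             .-+++----+#@#####**+- | ..             .-++++*##+--*#@@##*+- | ..             .-++++*##+--*####*++-
            ....+*#*++--*##*+***++++ |             ....+*#*+*##*-
[... 950 characters left out ...]
+-----+++--+***+--.
..+*@#***##*+---+++-----++++***+-..  | ..+*@#***##*+---+++-----++++***+-..  | ..+*@#***##*+--++++-----++++***+-.. 
--+*@#*++*##+-----+++--++****+--.    | .-+*@#*++*##+-----+++--++****+--.    | .-+*@#*++*##+-----+++--++****+-..   
--+*#@*+--+*++-----+++++***+--..     | --+*#@*+--+*++-----+++++***+--..     | --+*#@*+--+*++-----+++++***+--..    
---+*@#+----++++---+++****+-..       | ---+*##+----+++----+++****+-..       | ---+#@#+----+++----+++****+-..      
++--+*#*+-..--+++-++****+--.       . | ++--+*#*+-..--+++-++****+--.         | ++--+*#*+-..--+++-++****+--.        
**+--+++++-----++++***+--..          | **+--++++------++++***+--..          | **+--++++------++++***+--..
```

The toggle shows the same shape on after the reset and now, so the difference is only the shadow. The other toggles are unchanged.

```bash
python3 -c "
from bench import r
print(r.hand_in())"
```

```text
the job is handed in; nothing more can be done
None
```

The tripped breaker was pushed off, held on its stop at about 10 to 11 N for over a second (14 N for a moment at first), then pulled on, where it has stayed; the rod is back in its rest after a first try jammed at about 75 N, and the job is handed in with no verdict returned.

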